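# Put the left-out reagent bottle into the empty cell of the covered crate

## Robot

A 6-joint arm with a two-finger parallel gripper is mounted at the origin on the work surface. World frame = base frame: x ahead of the robot, y to its left, z up, the work surface at z = 0. Lengths are in mm, angles in rad, forces in N, time in s.
With the tool pointing down it reaches from about 350 to 975 mm from the base axis. Payload 7.1 kg.
Tool frame: the origin (TCP) lies midway between the tips of the shut fingers; the grasp point (between the pads) lies 19 mm behind it (ctrl.grip_depth is the distance from the TCP to the grasp point, in mm); z points along the fingers, y is the line along which they close (so a half turn about z gives the same grasp; the last joint's range is limited). The gripper opens to 88 mm and grips with 3 to 60 N. Pads are 20 mm wide; open, the fingers measure 115 mm over their backs; the gripper's body (75 mm by 178 mm) begins 61 mm behind the grasp point.
Start: joints at [-1.297, 0.423, 1.63, -0, 1.089, -0.019], TCP at [180.414, -598.377, 222.675] pointing down, gripper open.
Joint ranges: [-3, 3], [-0.9, 2.11], [0.09, 2.58], [-1.31, 4.45], [0.11, 2.69], [-2.54, 2.54]. Speed limits (rad/s): [2.39, 2.39, 3.01, 3.14, 3.14, 3.14].

## Interface

Orientations are given as a rotation vector (axis times angle).
In Python, from workcell import get_obs, vision, ctrl gives the robot as it stands.
- The arm moves only by the tool step_arm, never from a script. Its argument "plan" is a list of rows, each a list of 7 numbers: the opening, from -1 (shut) to 1 (fully open), then the shift along the tool's x, y, z as a fraction of full scale, then the turn, a rotation vector about the tool's x, y, z as a fraction of full scale. In form: [[fingers, dx, dy, dz, wx, wy, wz], ...]. A call has 1 to 20 rows; each row shifts and turns the commanded pose from where the row before left it, along the tool's axes as they then stand; what a row does not reach is not made up. Full scale, the value 1, is 50 mm for a shift and 0.12 rad for a turn. A row lasts 1/8 s, in which the tool goes at most 62.5 mm and 10.7 degrees, less where a joint would pass 70% of its speed; a pose out of reach is approached as far as the arm can. A call with a number of a shift or a turn outside -1 to 1 is refused whole. A call with a gripper value outside its range is refused whole. The fingers move at their own pace and stop on an object; the grip force is fixed at half the most. Time passes only in rows, so rows that do not move let the fingers close. It gives the time, the measured TCP pose, the force, the opening and the grip force at its end, in the units of the state.
- get_obs(): the state, without advancing time (a new reading comes with each control period).
- vision.get_image(name): name is "side" or "top"; returns a dict with "pixels" (420x560x3 uint8, red, green, blue), "depth" (420x560 float32, mm along the optical axis (not along the pixel's ray), 0 where there is no reading), "fx", "fy", "cx", "cy" (pixels), "T" (4x4, takes a point from camera to world coordinates). Camera axes: x right, y down, z forward; pixel columns grow to the right and rows downward; lengths in mm; the calibration is good to about 2 mm. A picture is of the moment at which its call begins.
- ctrl.close_job(): hands the job in; it is judged then, once.
The state is a dict: "t": time; "qpos": joint angles; "qvel": joint speeds; "joint_torque": joint torques, N m; "ee_pos": TCP position; "orientation": TCP orientation; "ft_force": force on the tool from outside, world axes, zero at the start; "moment": the same for the moment, N m; "width": finger opening in mm; "grasp_force": force on a finger pad.
Only numpy, scipy, OpenCV 4.12 (cv2) and the standard library are available. Lean on these libraries where they do the work, as an engineer would, in place of code of your own. Each camera call takes 0.05 s, during which the arm holds its last target. There are 200 camera calls.

## Task

The covered crate on the laboratory bench holds five reagent bottles and has one empty cell. Pick out the one bottle standing on the bench that is of the same shape and size as those in the crate, keep it upright, lower it through the window of the empty cell, let go only once its foot is down on the cell's floor, and leave it standing there.

Things in the scene. Friction and masses are not known exactly. Their poses are not given: they have to be found in the camera images.
- bottle: Bottle to put away, loose, upright on the bench to the right (-y): brown, 52 mm diameter up to 68 mm, shoulder to 84 mm, straight green cap 34 mm wide from 84 to 112 mm (grip here); 0.13-0.25 kg. Origin: centre of underside; z up its axis. Others beside it stay: slim (44 mm wide, 150 high), small (36, 66 high), wide jar (68, 80 high). All on the way to the crate is below 150 mm.
- crate: Fixed white crate on the left (+y), 168 (x) by 246 (y) by 56 mm high, turned up to 15 degrees. Grey cover, top at 56 mm, with six 66 mm square windows centred at x -39, +39 and y -78, 0, +78 mm; under each a walled cell, floor at 6 mm. Five hold bottles like the one to put away, caps showing above the cover, tops at 118 mm. Origin: centre of underside, on the bench; z up.
- empty_cell (a point): Centre of the floor of the crate's one empty cell, 6 mm above the bench and in the middle of its window: a dark square opening with no cap in it, any of the six. x, y along the crate's axes, z up.

How it is judged (in metres and radians):
On the way, in this order (a step that is already met when the one before it is completed fails the run):
1. the bottle is held, lifted clear above the bench, by the fingers (height (world z) of bottle above 0.03 m and contact force between the fingers and bottle above 0.5 N), for 0.1 s.
2. the bottle, still held by the fingers, is down in the empty cell: its foot within 12 mm of the floor and within 20 mm of the cell's centre (z of bottle in the frame of empty_cell below 0.012 m and horizontal distance between bottle and empty_cell below 0.02 m and angle between bottle's own z axis and vertical below 0.17 rad and contact force between the fingers and bottle above 0.3 N), for 0.1 s.
At the end, for the whole second after the job is handed in: The bottle stands at rest, let go, on the floor of the empty cell: its foot within 5 mm of the floor's height and 15 mm of the cell's centre, upright within 10 degrees (z of bottle in the frame of empty_cell below 0.005 m and horizontal distance between bottle and empty_cell below 0.015 m and angle between bottle's own z axis and vertical below 0.17 rad and linear speed of bottle below 0.03 m/s); the robot touches nothing.
It fails at once if the bottle is tipped more than 30 degrees (angle between bottle's own z axis and vertical above 0.52 rad).
It also fails if it takes over 40 s, if anything falls off the work surface, if the arm or the gripper's body presses on something with over 40 N, if the wrist force passes 120 N, or if a joint passes its speed limit or range.

## Working session

There is one attempt and no reset: what is moved stays moved. The work goes in short steps, Python scripts to look and compute and a tool call to move; the robot and the scene stay as the last step left them, time stands still between calls to the robot, and variables do not carry over. Pictures are saved under pics/ and viewed, at most 10 in all, crops included, and the job is handed in when it is done.

Besides the shell and the picture viewer there is one more tool, called by a JSON object that holds its "method" and its "body", one argument or row to a line. step_arm: Moves the arm, as the interface text tells. Its arguments: {"type":"object","properties":{"plan":{"type":"array","items":{"type":"array","items":{"type":"number","minimum":-1,"maximum":1}}}},"required":["plan"]}

```bash
mkdir -p pics; python3 - <<'E'
from workcell import get_obs, vision, ctrl
import cv2,numpy as np
o=get_obs();print({k:np.round(v,3) for k,v in o.items()})
for n in("top","side"):
    im=vision.get_image(n);np.savez(f"pics/{n}0.npz",**im)
    cv2.imwrite(f"pics/{n}0.png",im["pixels"][:,:,::-1]);print(n,im["fx"],im["cx"],im["cy"],im["T"].round(3).tolist())
E
```

```text
{'t': np.float64(0.0), 'qpos': array([-1.297,  0.424,  1.631, -0.   ,  1.089, -0.019]), 'qvel': array([-0.   , -0.001, -0.   , -0.   ,  0.   ,  0.001]), 'joint_torque': array([-0.0000e+00, -5.4463e+01, -2.7367e+01,  6.4000e-02,  2.3000e-02,
       -0.0000e+00]), 'ee_pos': array([ 180.283, -597.874,  221.931]), 'orientation': array([-3.107, -0.458,  0.   ]), 'ft_force': array([ 0.212,  0.3  , -0.087]), 'moment': array([0.009, 0.024, 0.032]), 'grasp_force': np.float64(0.0), 'width': np.float64(87.874)}
top 515.5396026974677 278.2244417003429 211.23006652818984 [[-0.013, -0.981, 0.194, 323.631], [-0.999, 0.006, -0.036, 31.336], [0.034, -0.195, -0.98, 1072.193], [0.0, 0.0, 0.0, 1.0]]
side 466.05608745970744 277.60541687704523 211.30547031627168 [[-0.983, -0.117, 0.145, 415.881], [-0.185, 0.56, -0.807, 741.508], [0.013, -0.82, -0.572, 552.914], [0.0, 0.0, 0.0, 1.0]]
```

View pics/top0.png

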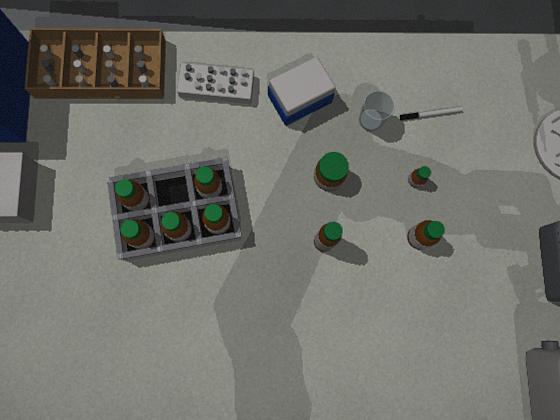

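View pics/side0.png

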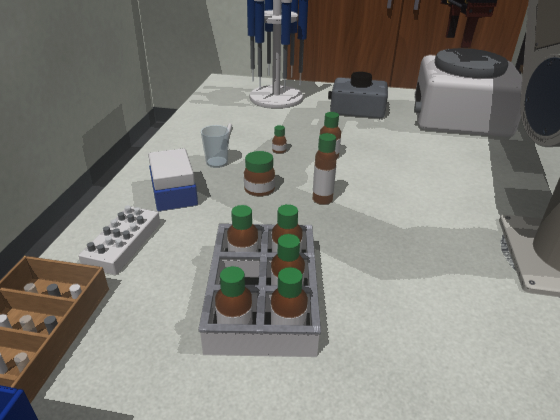

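The top view shows the six-cell crate at (175,207) with its empty cell at (172,188). The slim bottle's cap is at (332,231), the jar is at (333,168), the small bottle is at (424,172), and the target's cap is at (433,229). The side view agrees: the target is at (330,135), behind the slim bottle at (325,170).

```bash
cat > h.py <<'E'
import numpy as np,cv2
def cloud(im):
    v,u=np.mgrid[:420,:560];d=im["depth"]
    p=np.stack([(u-im["cx"])*d/im["fx"],(v-im["cy"])*d/im["fy"],d],-1)
    return p@im["T"][:3,:3].T+im["T"][:3,3]
def ray(im,u,v,z):
    T=im["T"];r=T[:3,:3]@np.array([(u-im["cx"])/im["fx"],(v-im["cy"])/im["fy"],1])
    return T[:3,3]+r*(z-T[2,3])/r[2]
def caps(im):
    P=cloud(im);h=cv2.cvtColor(im["pixels"],cv2.COLOR_RGB2HSV)
    m=cv2.inRange(h,(45,90,25),(90,255,255));n,l,s,c=cv2.connectedComponentsWithStats(m)
    for i in range(1,n):
        if s[i,4]<60: continue
        q=P[(l==i)&(im["depth"]>0)];zt=np.percentile(q[:,2],90)
        t=q[q[:,2]>zt-4];(cx,cy),r=cv2.minEnclosingCircle(t[:,:2].astype(np.float32))
        print(c[i].round(),"n",s[i,4],"ztop",zt.round(1),"mean",t.mean(0).round(1),"circ",round(cx,1),round(cy,1),round(r,1),"ctr-ray",ray(im,*c[i],zt-5).round(1))
def crate(im):
    P=cloud(im);h=cv2.cvtColor(im["pixels"],cv2.COLOR_RGB2HSV)
    m=((abs(P[...,2]-56)<5)&(h[...,1]<70)&(P[...,1]>50)&(P[...,1]<420)&(P[...,0]>220)&(P[...,0]<560)&(im["depth"]>0)).astype(np.uint8)
    n,l,s,_=cv2.connectedComponentsWithStats(m);k=1+np.argmax(s[1:,4])
    q=P[l==k];print("crate n",s[k,4],"z",np.median(q[:,2]).round(1),cv2.minAreaRect(q[:,:2].astype(np.float32)))
    return (l==k)
E
python3 - <<'E'
from h import *
for n in("top","side"):
    im=dict(np.load(f"pics/{n}0.npz"));print(n);caps(im);m=crate(im)
    cv2.imwrite(f"pics/{n}_m.png",m.astype(np.uint8)*255)
E
```

```text
top
[333. 167.] n 709 ztop 82.6 mean [ 612.1 -117.5   80.9] circ 612.7 -117.9 29.5 ctr-ray [ 611.6 -116.8   77.6]
[205. 175.] n 289 ztop 120.9 mean [584.3 135.3 119.4] circ 584.8 135.2 17.2 ctr-ray [583.7 135.4 115.9]
[423. 173.] n 141 ztop 68.1 mean [ 602.9 -305.    66.5] circ 603.2 -305.2 12.8 ctr-ray [ 602.5 -304.2   63.1]
[125. 189.] n 308 ztop 120.6 mean [559.7 286.9 119. ] circ 560.2 286.7 16.9 ctr-ray [558.6 285.3 115.6]
[213. 213.] n 285 ztop 120.3 mean [511.1 118.4 118.7] circ 511.0 118.2 16.7 ctr-ray [510.7 118.2 115.3]
[171. 221.] n 294 ztop 120.4 mean [496.1 197.8 119. ] circ 496.1 197.7 16.8 ctr-ray [495.9 197.8 115.4]
[130. 229.] n 313 ztop 120.4 mean [481.5 272.6 118.8] circ 482.0 272.7 17.1 ctr-ray [481.2 271.7 115.4]
[434. 230.] n 294 ztop 114.3 mean [ 477.2 -304.4  112.7] circ 477.1 -304.8 16.4 ctr-ray [ 476.5 -301.2  109.3]
[332. 231.] n 289 ztop 152.3 mean [ 470.1 -101.9  150.7] circ 470.0 -102.2 16.7 ctr-ray [ 469.5 -100.9  147.3]
crate n 2556 z 56.4 ((515.7857666015625, 200.13088989257812), (129.8490753173828, 246.72625732421875), 9.666298866271973)
side
[331. 1
[... 371 characters left out ...]
78.4] circ 612.1 -116.5 31.3 ctr-ray [ 612.3 -109.5   74.4]
[242. 217.] n 417 ztop 117.4 mean [584.2 138.  116.5] circ 584.1 136.5 17.1 ctr-ray [581.5 147.3 112.4]
[287. 216.] n 417 ztop 117.4 mean [510.7 120.9 116.6] circ 510.8 119.3 17.7 ctr-ray [509.5 130.7 112.4]
[288. 247.] n 520 ztop 117.4 mean [496.  199.9 116.7] circ 495.9 198.5 17.2 ctr-ray [494.7 208.1 112.4]
[232. 281.] n 630 ztop 117.7 mean [559.3 288.7 116.9] circ 559.4 287.0 17.3 ctr-ray [557.1 295.6 112.7]
[289. 282.] n 635 ztop 117.6 mean [481.4 274.6 116.9] circ 481.0 273.2 17.4 ctr-ray [480.4 281.6 112.6]
crate n 2715 z 54.8 ((516.2244873046875, 200.4120635986328), (130.4363250732422, 248.56857299804688), 9.867803573608398)
```

```bash
sed -i 's/<560)/<660)/' h.py; python3 - <<'E'
from h import *
for n in("top","side"):
    im=dict(np.load(f"pics/{n}0.npz"));m=crate(im);q=cloud(im)[m][:,:2]
    (c,s,a)=cv2.minAreaRect(q.astype(np.float32));a=np.radians(a)
    x=np.array([np.cos(a),np.sin(a)]);y=np.array([-x[1],x[0]])
    print("yaw",np.degrees(a),"empty",(c+39*x).round(1))
    for p in ([584.5,136],[560,287],[511,118.8],[496,198],[481.5,273]):print(np.dot(np.array(p)-c,x).round(1),np.dot(np.array(p)-c,y).round(1))
    if n=="top": # opening edges: non-cover pixels around the empty cell in crate frame
        P=np.array([[ray(im,u,v,56)[:2] for u in range(140,210)] for v in range(160,215)]);e=P-c
        mm=m[160:215,140:210];X=e@x;Y=e@y
        sel=~mm&(abs(X-39)<38)&(abs(Y)<38);mk=cv2.connectedComponentsWithStats(sel.astype(np.uint8));k=1+np.argmax(mk[2][1:,4]);L=mk[1]==k
        print("hole x",X[L].min(),X[L].max(),"y",Y[L].min(),Y[L].max(),"mean",X[L].mean(),Y[L].mean())
E
```

```text
crate n 3797 z 56.5 ((535.3541870117188, 203.59613037109375), (169.06298828125, 246.3398895263672), 10.026759147644043)
yaw 10.026759147644043 empty [573.8 210.4]
36.6 -75.1
38.8 77.8
-38.7 -79.3
-39.7 1.3
-40.9 77.7
hole x 3.7774909927777114 70.95282332380891 y -33.22083649639523 32.16446592512054 mean 38.22722292774904 -0.4410798042424084
crate n 4161 z 54.8 ((535.2577514648438, 202.01512145996094), (168.1336669921875, 251.73788452148438), 10.055633544921875)
yaw 10.055633544921875 empty [573.7 208.8]
37.0 -73.6
39.2 79.4
-38.4 -77.7
-39.4 2.9
-40.5 79.3
```

{"method": "step_arm", "body": {
  "plan": [
    [1,0.74,-0.39,0,0,0,0],
    [1,0.74,-0.39,0,0,0,0],
    [1,0.74,-0.39,0,0,0,0],
    [1,0.74,-0.39,0,0,0,0],
    [1,0.74,-0.39,0,0,0,0],
    [1,0.74,-0.39,0,0,0,0],
    [1,0.74,-0.39,0,0,0,0],
    [1,0.74,-0.39,0,0,0,0],
    [1,0.74,-0.39,0,0,0,0],
    [1,0.7,-0.39,0,0,0,0],
    [1,0,0,0,0,0,0],
    [1,0,0,0,0,0,0]
  ]
}}

```text
t: 1.6
ee_pos: [476.0, -305.5, 222.4]
orientation: [-3.108, -0.459, 0.001]
ft_force: [-1.3, 0.5, 0.5]
width: 87.9
grasp_force: 0.0
```

```bash
cat > d.py <<'E'
import sys,numpy as np
from workcell import get_obs
from scipy.spatial.transform import Rotation as Ro
o=get_obs();R=Ro.from_rotvec(o["orientation"]).as_matrix();g=np.array(list(map(float,sys.argv[1:4])))
print("t",o["t"],"pos",o["ee_pos"].round(1),"delta tool/50",(R.T@(g-o["ee_pos"])/50).round(3),"F",o["ft_force"].round(1),"w",o["width"],"gf",o["grasp_force"])
print("q",o["qpos"].round(2),"z",R[:,2].round(3),"y",R[:,1].round(3))
E
python3 d.py 476.8 -304.5 85
```

```text
t 1.6 pos [ 476.  -305.5  222.4] delta tool/50 [ 0.022 -0.013  2.747] F [-1.3  0.5  0.5] w 87.91877393476757 gf 0.0
q [-0.59  0.34  1.76 -0.    1.04  0.69] z [-0.001  0.    -1.   ] y [ 0.289 -0.957 -0.   ]
```

Directly above the bottle; descend, then close.

{"method": "step_arm", "body": {
  "plan": [
    [1,0.02,-0.01,0.4,0,0,0],
    [1,0,0,0.5,0,0,0],
    [1,0,0,0.5,0,0,0],
    [1,0,0,0.5,0,0,0],
    [1,0,0,0.5,0,0,0],
    [1,0,0,0.34,0,0,0],
    [1,0,0,0,0,0,0],
    [1,0,0,0,0,0,0]
  ]
}}

```text
t: 2.6
ee_pos: [477.5, -305.3, 86.4]
orientation: [3.107, 0.457, 0.001]
ft_force: [0.7, 0.4, -0.7]
width: 88.2
grasp_force: 0.0
```

{"method": "step_arm", "body": {
  "plan": [
    [-1,0,0,0,0,0,0],
    [-1,0,0,0,0,0,0],
    [-1,0,0,0,0,0,0],
    [-1,0,0,0,0,0,0],
    [-1,0,0,0,0,0,0],
    [-1,0,0,0,0,0,0],
    [-1,0,0,0,0,0,0],
    [-1,0,0,0,0,0,0],
    [-1,0,0,0,0,0,0],
    [-1,0,0,0,0,0,0]
  ]
}}

```text
t: 3.85
ee_pos: [477.3, -304.7, 85.6]
orientation: [-3.108, -0.458, 0.0]
ft_force: [0.1, -0.1, -0.7]
width: 33.1
grasp_force: 30.0
```

```bash
python3 d.py 476.8 -304.5 265
```

```text
t 3.85 pos [ 477.3 -304.7   85.6] delta tool/50 [-0.008 -0.006 -3.587] F [ 0.1 -0.1 -0.7] w 33.09150599046451 gf 29.986894726753235
q [-0.59  0.53  1.84  0.    0.77  0.69] z [-0.  0. -1.] y [ 0.289 -0.957 -0.   ]
```

{"method": "step_arm", "body": {
  "plan": [
    [-1,0,0,-0.2,0,0,0],
    [-1,0,0,-0.4,0,0,0],
    [-1,0,0,-0.5,0,0,0],
    [-1,0,0,-0.5,0,0,0],
    [-1,0,0,-0.5,0,0,0],
    [-1,0,0,-0.5,0,0,0],
    [-1,0,0,-0.5,0,0,0],
    [-1,0,0,-0.4,0,0,0],
    [-1,0,0,-0.2,0,0,0],
    [-1,0,0,0,0,0,0],
    [-1,0,0,0,0,0,0]
  ]
}}

```text
t: 5.22
ee_pos: [476.8, -304.4, 269.8]
orientation: [-3.107, -0.458, 0.002]
ft_force: [-0.5, -0.7, -2.5]
width: 33.7
grasp_force: 30.0
```

```bash
python3 d.py 573.7 209.8 270
```

```text
t 5.225 pos [ 476.8 -304.4  269.8] delta tool/50 [ 4.824e+00 -9.286e+00  3.000e-03] F [-0.5 -0.7 -2.5] w 33.71292719229934 gf 29.984681010246277
q [-0.59  0.28  1.72  0.    1.14  0.69] z [-0.001  0.001 -1.   ] y [ 0.289 -0.957 -0.001]
```

{"method": "step_arm", "body": {
  "plan": [
    [-1,0.075,-0.145,0,0,0,0],
    [-1,0.15,-0.29,0,0,0,0],
    [-1,0.225,-0.435,0,0,0,0],
    [-1,0.3,-0.58,0,0,0,0],
    [-1,0.3,-0.58,0,0,0,0],
    [-1,0.3,-0.58,0,0,0,0],
    [-1,0.3,-0.58,0,0,0,0],
    [-1,0.3,-0.58,0,0,0,0],
    [-1,0.3,-0.58,0,0,0,0],
    [-1,0.3,-0.58,0,0,0,0],
    [-1,0.3,-0.58,0,0,0,0],
    [-1,0.3,-0.58,0,0,0,0],
    [-1,0.3,-0.58,0,0,0,0],
    [-1,0.3,-0.58,0,0,0,0],
    [-1,0.3,-0.58,0,0,0,0],
    [-1,0.3,-0.58,0,0,0,0],
    [-1,0.225,-0.435,0,0,0,0],
    [-1,0.15,-0.29,0,0,0,0],
    [-1,0.075,-0.145,0,0,0,0],
    [-1,0,0,0,0,0,0]
  ]
}}

```text
t: 7.72
ee_pos: [573.1, 208.8, 270.6]
orientation: [3.108, 0.459, -0.0]
ft_force: [0.5, 0.1, -2.8]
width: 33.8
grasp_force: 30.0
```

{"method": "step_arm", "body": {
  "plan": [
    [-1,0,0,0,0,0,0.3],
    [-1,0,0,0,0,0,0.4],
    [-1,0,0,0,0,0,0.3],
    [-1,0,0,0,0,0,0],
    [-1,0,0,0,0,0,0]
  ]
}}

```text
t: 8.35
ee_pos: [573.2, 208.6, 270.7]
orientation: [-3.13, -0.271, -0.0]
ft_force: [-0.5, -0.5, -2.6]
width: 33.5
grasp_force: 30.0
```

```bash
python3 d.py 573.7 209.8 91.5; python3 - <<'E'
from workcell import vision
from h import *
for n in("top","side"):
    im=vision.get_image(n);np.savez(f"pics/{n}1.npz",**im);cv2.imwrite(f"pics/{n}1.png",im["pixels"][:,:,::-1])
E
```

```text
t 8.35 pos [573.2 208.6 270.7] delta tool/50 [ 0.014 -0.021  3.584] F [-0.5 -0.5 -2.6] w 33.502280573994796 gf 29.984482526779175
q [0.33 0.35 1.62 0.   1.17 1.73] z [ 0.  0. -1.] y [ 0.172 -0.985 -0.   ]
```

View pics/side1.png

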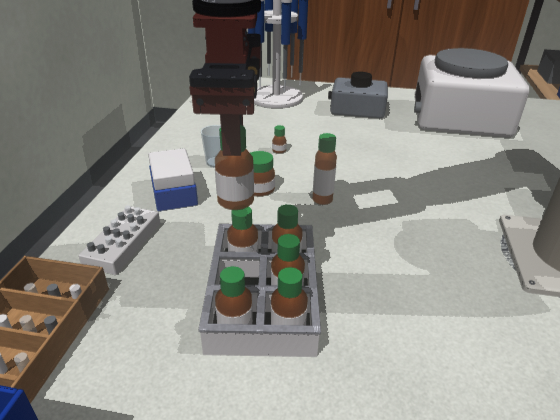

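The side view shows the bottle hanging upright at (235,175), above and behind the empty cell at (240,270), with clear air below it. I'll lower it to foot 44 mm and check the forces there.

{"method": "step_arm", "body": {
  "plan": [
    [-1,0.01,-0.02,0.2,0,0,0],
    [-1,0,0,0.4,0,0,0],
    [-1,0,0,0.4,0,0,0],
    [-1,0,0,0.4,0,0,0],
    [-1,0,0,0.4,0,0,0],
    [-1,0,0,0.3,0,0,0],
    [-1,0,0,0.2,0,0,0],
    [-1,0,0,0.2,0,0,0],
    [-1,0,0,0.2,0,0,0],
    [-1,0,0,0.1,0,0,0],
    [-1,0,0,0,0,0,0]
  ]
}}

```text
t: 9.82
ee_pos: [573.3, 209.9, 130.4]
orientation: [3.13, 0.271, -0.001]
ft_force: [-0.1, 0.3, -2.9]
width: 33.6
grasp_force: 30.0
```

```bash
python3 d.py 573.7 209.8 91.5; python3 - <<'E'
from workcell import vision
from h import *
for n in("top","side"):
    im=vision.get_image(n);cv2.imwrite(f"pics/{n}2.png",im["pixels"][:,:,::-1])
    if n=="side":
        cv2.imwrite("pics/side2c.png",cv2.resize(im["pixels"][180:370,170:350,::-1],None,fx=3,fy=3))
E
```

```text
t 9.825 pos [573.3 209.9 130.4] delta tool/50 [0.008 0.002 0.778] F [-0.1  0.3 -2.9] w 33.584192999914094 gf 29.9847149848938
q [ 0.33  0.52  1.72 -0.    0.9   1.73] z [-0. -0. -1.] y [ 0.172 -0.985  0.   ]
```

View pics/side2c.png

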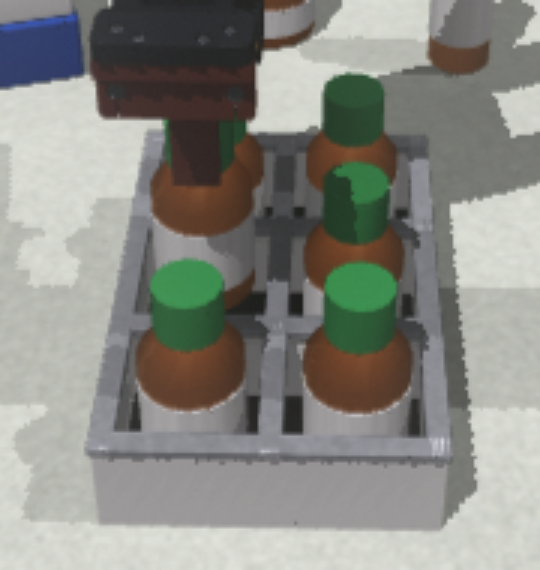

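The crop shows the bottle's foot inside the empty window (crop 155–255, 300), with no contact force. Lowering the rest slowly.

{"method": "step_arm", "body": {
  "plan": [
    [-1,0,0,0.12,0,0,0],
    [-1,0,0,0.12,0,0,0],
    [-1,0,0,0.12,0,0,0],
    [-1,0,0,0.12,0,0,0],
    [-1,0,0,0.12,0,0,0],
    [-1,0,0,0.06,0,0,0],
    [-1,0,0,0.04,0,0,0],
    [-1,0,0,0,0,0,0],
    [-1,0,0,0,0,0,0]
  ]
}}

```text
t: 11.05
ee_pos: [573.6, 209.9, 95.9]
orientation: [-3.13, -0.271, -0.001]
ft_force: [0.3, 0.8, -2.0]
width: 33.3
grasp_force: 30.0
```

{"method": "step_arm", "body": {
  "plan": [
    [-1,0,0,0.03,0,0,0],
    [-1,0,0,0.03,0,0,0],
    [-1,0,0,0,0,0,0],
    [-1,0,0,0,0,0,0]
  ]
}}

```text
t: 11.55
ee_pos: [573.4, 209.9, 92.7]
orientation: [3.13, 0.271, -0.0]
ft_force: [0.6, 0.1, -1.9]
width: 32.9
grasp_force: 30.0
```

{"method": "step_arm", "body": {
  "plan": [
    [-1,0,0,0.02,0,0,0],
    [-1,0,0,0,0,0,0]
  ]
}}

```text
t: 11.8
ee_pos: [573.5, 209.9, 91.7]
orientation: [-3.13, -0.271, -0.0]
ft_force: [0.9, -0.2, -2.2]
width: 33.2
grasp_force: 30.0
```

{"method": "step_arm", "body": {
  "plan": [
    [-1,0,0,0.02,0,0,0],
    [-1,0,0,0,0,0,0]
  ]
}}

```text
t: 12.05
ee_pos: [573.9, 210.0, 91.6]
orientation: [-3.13, -0.271, -0.001]
ft_force: [-2.3, -0.3, 4.9]
width: 33.8
grasp_force: 30.0
```

Upward force has risen to +5 N, so the foot is on the floor at the expected height. I'll open partway to about 55 mm, keeping clear of the neighbours, then raise.

{"method": "step_arm", "body": {
  "plan": [
    [0.25,0,0,0,0,0,0],
    [0.25,0,0,0,0,0,0],
    [0.25,0,0,0,0,0,0],
    [0.25,0,0,0,0,0,0],
    [0.25,0,0,0,0,0,0],
    [0.25,0,0,0,0,0,0]
  ]
}}

```text
t: 12.8
ee_pos: [573.4, 209.9, 90.7]
orientation: [-3.13, -0.271, 0.0]
ft_force: [-0.0, -0.2, 0.2]
width: 54.9
grasp_force: 0.0
```

```bash
python3 d.py 573.7 209.8 91.5
```

```text
t 12.8 pos [573.4 209.9  90.7] delta tool/50 [ 0.005  0.003 -0.017] F [-0.  -0.2  0.2] w 54.88734526771352 gf 0.0
q [0.33 0.57 1.74 0.   0.83 1.73] z [-0.  0. -1.] y [ 0.172 -0.985 -0.   ]
```

{"method": "step_arm", "body": {
  "plan": [
    [0.25,0,0,-0.2,0,0,0],
    [0.25,0,0,-0.4,0,0,0],
    [0.25,0,0,-0.5,0,0,0],
    [0.25,0,0,-0.6,0,0,0],
    [0.25,0,0,-0.6,0,0,0],
    [0.25,0,0,-0.6,0,0,0],
    [0.25,0,0,-0.6,0,0,0],
    [0.25,0,0,-0.4,0,0,0],
    [0.25,0,0,0,0,0,0],
    [0.25,0,0.6,0,0,0,0],
    [0.25,0,0.8,0,0,0,0],
    [0.25,0,0.8,0,0,0,0],
    [0.25,0,0.8,0,0,0,0],
    [0.25,0,0.8,0,0,0,0],
    [0.25,0,0.6,0,0,0,0],
    [0.25,0,0,0,0,0,0],
    [0.25,0,0,0,0,0,0]
  ]
}}

```text
t: 14.92
ee_pos: [610.8, -6.3, 285.3]
orientation: [-3.129, -0.271, 0.001]
ft_force: [0.2, 1.0, 0.5]
width: 55.2
grasp_force: 0.0
```

```bash
python3 - <<'E'
from workcell import vision
from h import *
for n in("top","side"):
    im=vision.get_image(n);print(n);caps(im)
    cv2.imwrite(f"pics/{n}3.png",im["pixels"][:,:,::-1])
E
```

```text
top
[205. 175.] n 284 ztop 120.6 mean [585.  135.6 119.1] circ 584.8 135.5 16.9 ctr-ray [583.8 135.4 115.6]
[423. 173.] n 144 ztop 68.2 mean [ 603.2 -305.3   66.6] circ 603.4 -305.3 12.5 ctr-ray [ 602.2 -304.1   63.2]
[166. 182.] n 293 ztop 120.8 mean [573.2 209.3 119.1] circ 572.9 209.2 16.6 ctr-ray [571.9 208.6 115.8]
[125. 189.] n 309 ztop 120.2 mean [559.7 286.8 118.7] circ 560.2 286.7 16.9 ctr-ray [558.6 285.5 115.2]
[211. 212.] n 197 ztop 120.6 mean [512.8 121.5 118.9] circ 511.3 118.0 16.8 ctr-ray [513.  122.1 115.6]
[171. 221.] n 298 ztop 120.3 mean [496.5 197.9 118.8] circ 496.2 197.9 16.7 ctr-ray [495.9 197.8 115.3]
[130. 229.] n 312 ztop 120.3 mean [481.5 272.4 118.7] circ 481.6 272.5 17.0 ctr-ray [481.2 271.8 115.3]
side
[279. 130.] n 69 ztop 64.7 mean [ 602.6 -303.    63.5] circ 603.9 -305.1 13.8 ctr-ray [ 602.7 -299.2   59.7]
[327. 142.] n 252 ztop 148.9 mean [469.6 -99.5 148.2] circ 469.9 -101.3 17.1 ctr-ray [469.4 -87.1 143.9]
[258. 161.] n 451 ztop 79.3 mean [ 611.7 -115.6   78.4] circ 612.6 -117.0 30.7 ctr-ray [ 611.5 -109.3   74.3]
[241. 216.] n 380 ztop 117.5 mean [584.2 138.1 116.7] circ 584.5 136.2 16.9 ctr-ray [582.9 146.8 112.5]
[287. 216.] n 386 ztop 117.4 mean [511.  120.7 116.6] circ 510.0 119.4 17.6 ctr-ray [510.5 130.  112.4]
[237. 245.] n 519 ztop 117.6 mean [572.7 211.3 116.7] circ 572.6 208.8 17.6 ctr-ray [570.3 219.3 112.6]
[288. 247.] n 518 ztop 117.6 mean [495.8 199.8 116.7] circ 495.7 197.3 17.9 ctr-ray [494.8 208.3 112.6]
[232. 281.] n 637 ztop 117.7 mean [559.3 288.5 116.8] circ 559.5 286.5 17.4 ctr-ray [557.2 295.5 112.7]
[289. 282.] n 637 ztop 117.6 mean [481.3 274.6 116.7] circ 481.2 273.1 17.6 ctr-ray [480.4 281.7 112.6]
```

View pics/side3.png

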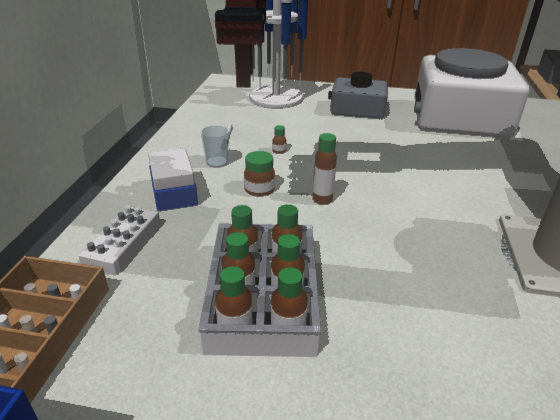

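The bottle now stands upright in the formerly empty cell, with its cap at (237,245). Its top is level with the other five, it is within about 1–2 mm of the cell's centre, and the arm is clear.

```bash
python3 -c "
from workcell import ctrl
print(ctrl.close_job())"
```

```text
the job is handed in; nothing more can be done
None
```

The matching bottle is standing upright on the floor of the formerly empty cell, about 1–2 mm from its centre by both cameras, with the gripper clear; the job is handed in (about 15 s of the 40 s used), but no verdict was returned.

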